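Uncover the muffin and hold it up with the tongs

ROBOT

A 6-joint arm with a two-finger parallel gripper is mounted at the origin on the work surface; the furniture and walls round the work are solid. World frame = base frame: x ahead of the robot, y to its left, z up, the work surface at z = 0. Lengths are in m, angles in degrees, forces in N, time in s.
With the tool pointing down it reaches from about 0.25 to 0.775 m from the base axis. Payload 4 kg.
Tool frame: the origin (TCP) lies at the centre of the arm's flange, where the gripper is bolted on; the fingertips stand 199 mm ahead of it and the grasp point (between the pads) lies 180 mm ahead of it; z points along the fingers, y is the direction in which the jaws open and shut (so a half turn about z gives the same grasp; the last joint's range is limited). The gripper opens to 94 mm and grips with 3 to 60 N. Pads are 16 mm wide; open, the fingers measure 119 mm over their backs; the gripper's body (75 mm by 177 mm) begins 78 mm behind the grasp point.
Start: joints at [-71.11, 4.996, 78.535, -0, 96.463, -5.907], TCP at [0.231, -0.499, 0.405] pointing down, gripper open.
Joint ranges: [-177.83, 177.83], [-43.37, 116.18], [15.69, 146.23], [-61.86, 241.86], [9.47, 152.12], [-147.06, 147.06]. Speed limits (degrees/s): [159.86, 159.86, 180, 180, 180, 180].

INTERFACE

Orientations are given as a 3x3 rotation matrix whose columns are the frame's x, y, z axes.
In Python, from workcell import monitor, vision, order, models gives the robot as it stands.
- The arm moves only by the shell command python3 -m handwheel 'ROWS' [FORCE]. ROWS is JSON, a list that holds one entry, the list of rows, each a list of 7 numbers: the turn, a rotation vector about the tool's x, y, z in degrees, then the shift along the tool's x, y, z in cm, then the closure in counts, from 0 (fully open) to 255 (shut). In form: [[[wx, wy, wz, dx, dy, dz, jaw], ...]]. A call has 1 to 12 rows; each row shifts and turns the commanded pose from where the row before left it, along the tool's axes as they then stand; what a row does not reach is not made up. A row lasts 1/10 s, in which the tool goes at most 50 mm and 8.59 degrees, less where a joint would pass 70% of its speed; a pose out of reach is approached as far as the arm can. A call with a gripper value outside its range is refused whole. The fingers move at their own pace and stop on an object; FORCE is the grip in N (left out, the last holds). Time passes only in rows, so rows that do not move let the fingers close. It gives the time, the measured TCP pose, the force and the opening at its end, in the units of the state.
- monitor.get_obs(): the state, without advancing time (a new reading comes with each control period).
- vision.read_camera(name): name is "scene" or "top"; returns a dict with "img" (420x560x3 uint8, blue, green, red), "z_map" (420x560 float32, m along the optical axis (not along the pixel's ray), 0 where there is no reading), "fx", "fy", "cx", "cy" (pixels), "k1" (the pictures are not rectified: a ray, as slopes to the right and down, at radius r is drawn at 1 + k1 r^2 times it, then the intrinsics apply), "R" (3x3) and "t" (3): a world point X has camera coordinates R X + t. Camera axes: x right, y down, z forward; pixel columns grow to the right and rows downward; lengths in m; the calibration is good to about 2 mm. A picture is of the moment at which its call begins.
- order.close_job(): hands the job in, once; it reports no verdict.
Trained networks look in a picture, given as the dict that the camera call returned (one of the last four; its "shot" number tells which), for a name from the list of things; names that differ only in an ending like _2 or _b are one class to them, and where a whole thing is asked for, a point or a joint stands for the part that bears it (a point fixed in the world has none). Each returns a list of dicts, best first, with "score" (0 to 1); they miss things now and then, are a little off and sometimes report something else, mostly with a low value. They report only what shows in the picture. A call takes as long as a camera call. They do not tell look-alikes from the thing itself.
- models.silhouettes(picture, label): "pixels" (420x560 bool, what is visible of it) and "position" ([row, column] in pixels, amid what is visible of it).
The state is a dict: "time": time; "joints": joint angles; "qd": joint speeds; "effort": joint torques, N m; "eef_pos": TCP position; "tcp_rot": TCP orientation; "ft_force": force on the tool from outside, world axes, zero at the start; "ft_torque": the same for the moment, N m; "opening": opening from 0.0 (shut) to 1.0 (fully open).
Only numpy, scipy, OpenCV 4.12 (cv2) and the standard library are available. Lean on these libraries where they do the work, as an engineer would, in place of code of your own. Each camera call takes 0.05 s, during which the arm holds its last target.

TASK

Lift the clear dome cover off the small dish by its wooden knob and stand it upright on the table, clear of the dish, and let it go. Then take the kitchen tongs by their arms, close their jaws on the muffin and lift it well clear of the dish, about 15 cm above the table; finish still holding the muffin up there in the tongs. Never touch the muffin with the gripper's fingers, and leave the jam jar and the shaker where they are.

Things in the scene. Friction and masses are not known exactly. Their poses are not given: they have to be found in the camera images.
- dish: Low round white dish with a flat top, fixed to the table: 110 mm across, 10 mm high. Origin at the centre of its underside, on the table. It is either on the robot's right side of the work area or on the left, with the tongs on the other. The table midway between the two, a little nearer the robot, is free.
- muffin: Mini muffin in a cream fluted paper case with a brown top, firm, 40 g, 45 mm high; 38 mm across at the foot, widening to 46 mm across at 30 mm height, then a low dome. Stands on the dish under the cover, up to 6 mm off the dish's centre. Origin at the centre of its underside, z axis up.
- cover: Clear glass dome cover, open below, 160 g: 90 mm across at its rim, glass 62 mm high and 3 mm thick (inside 84 mm across at the rim, 58 mm high), with a round wooden knob on top. Overall height 90 mm. Stands upright on the dish (rim 10 mm above the table) over the muffin. Origin at the centre of the rim plane, z axis up through the knob.
- cover_knob (a point): Middle of the cover's knob head, 80 mm above its rim plane on the cover's axis. The knob head is 25 mm in diameter and spans 71 to 90 mm above the rim plane, on a 16 mm neck; the glass top under it is at 62 mm.
- tongs: Spring kitchen tongs, 78 g, 225 mm long, lying open on the edges of their two steel arms, which close sideways (along own y) about a hinge 85 mm behind the origin. Arms 24 mm high, 4 mm thick. Origin on the table, midway between the arms' black-inlaid grips, close to the point of balance; x axis to the jaws, y to the left arm, z up.
- tongs_jaw (a point): Midway between the two cupped grey jaws, 100 mm ahead of the tongs' origin, 12 mm above the arms' lower edges: the muffin's axis belongs here, this point about 22 mm above the muffin's foot (jaws then 10 mm clear of the dish). Jaws 24 mm high, from 82 to 115 mm ahead of the origin; the narrowest space between them is about 77 mm when open.
- tongs_left (a joint): Closing angle of the left arm, rad: 0 open, about 0.09 to 0.12 when the jaws hold the muffin, 0.2 when shut on nothing. The right arm mirrors it.
- jam_jar: Bystander: jam jar 59 mm across, 85 mm high, standing at the far edge in the middle. Origin at the centre of its underside.
- shaker: Bystander: shaker 44 mm across, 90 mm high, standing at the left. Origin at the centre of its underside.
- tongs_grip (a point): Where to squeeze the tongs: midway between the two grips, 12 mm above the tongs' origin. The grips run 30 mm to either side of it along x. Outside width over them here: about 49 mm open, 31 mm with the jaws on the muffin. The spring pushes back with about 8 N a side at first, 11 N on the muffin; released, the tongs open again.
Mind the look-alikes: they are no part of the job. What is shaped like the cover but blue is not meant.

How it is judged (in metres and radians):
On the way, in this order (a step that is already met when the one before it is completed fails the run):
1. the cover stands upright on the table clear of the dish, let go (height (world z) of cover below 0.006 m and angle between cover's own z axis and vertical below 0.1 rad and horizontal distance between cover and dish above 0.1 m and contact force between the fingers and cover below 0.1 N), for 0.2 s.
2. the tongs are gripped and lifted off the table (height (world z) of tongs above 0.008 m and contact force between the fingers and tongs above 1 N), for 0.1 s.
3. the muffin is lifted off the dish in the tongs (height (world z) of muffin above 0.04 m and contact force between tongs and muffin above 0.3 N), for 0.2 s.
At the end, for the whole second after the job is handed in: Muffin's foot over 10 cm above the table, at rest, pressed between the tongs' jaws (within 6 cm of the jaw point); the gripper still grips the tongs, their origin over 6 cm up. Cover let go, upright on the table (tilt under 0.1 rad), its axis over 10 cm from the dish's (all of step 1 and height (world z) of muffin above 0.1 m and height (world z) of tongs above 0.06 m and distance between muffin and tongs_jaw below 0.06 m and contact force between tongs and muffin above 0.3 N and contact force between the fingers and tongs above 1 N and contact force between muffin and cover below 0.05 N and value of joint tongs_left above 0.05 rad and linear speed of muffin below 0.05 m/s); the arm keeps its last pose, push and grip.
It fails at once if the gripper's fingers touch the muffin (contact force between the fingers and muffin above 0.3 N).
It fails at once if the muffin falls off the dish onto the table (height (world z) of muffin below 0.005 m).
It fails at once if the jam jar or the shaker is moved more than 3 cm (distance of any of jam_jar, shaker from where it was at the start of the episode above 0.03 m).
It also fails if it takes over 53 s, if anything falls off the work surface, if the arm or the gripper's body presses on something with over 40 N, if the wrist force passes 120 N, or if a joint passes its speed limit or range.

## Working session

There is one attempt and no reset: what is moved stays moved. The work goes in short steps, Python scripts to look and compute and a shell command to move; the robot and the scene stay as the last step left them, time stands still between calls to the robot, and variables do not carry over. Pictures are saved under pics/ and viewed, and the job is handed in when it is done.

```bash
ls; mkdir -p pics; cat > h.py <<'E'
import numpy as np, cv2
from workcell import monitor, vision, order, models
def ray_px(c,u,v):
    # undistort pixel -> slopes
    xd=(np.asarray(u,float)-c['cx'])/c['fx']; yd=(np.asarray(v,float)-c['cy'])/c['fy']
    x,y=xd.copy(),yd.copy()
    for _ in range(20):
        f=1+c['k1']*(x*x+y*y); x=xd/f;y=yd/f
    return x,y
def world(c,u,v,z=None):
    x,y=ray_px(c,u,v)
    if z is None: z=c['z_map'][np.asarray(v,int),np.asarray(u,int)]
    P=np.stack([x*z,y*z,np.broadcast_to(z,np.shape(x))],-1)
    return (P-c['t'])@c['R']
def on_plane(c,u,v,h):
    x,y=ray_px(c,u,v)
    d=np.stack([x,y,np.ones_like(x)],-1)@c['R']
    o=-np.asarray(c['R']).T@c['t']
    s=(h-o[2])/d[...,2]
    return o+d*s[...,None]
def proj(c,X):
    p=np.asarray(X)@np.asarray(c['R']).T+c['t']; x=p[...,0]/p[...,2];y=p[...,1]/p[...,2]
    f=1+c['k1']*(x*x+y*y)
    return c['fx']*x*f+c['cx'],c['fy']*y*f+c['cy']
E
python3 - <<'E'
from h import *
for n in ['top','scene']:
    c=vision.read_camera(n); cv2.imwrite(f'pics/{n}0.png',c['img'])
    print(n,c['fx'],c['k1'],-np.array(c['R']).T@c['t'])
    for l in ['dish','muffin','cover','cover_knob','tongs','jam_jar','shaker']:
        for m in models.silhouettes(c,l):
            px=m['pixels']; v,u=np.nonzero(px)
            w=world(c,u,v); ok=c['z_map'][v,u]>0
            print(l,round(m['score'],2),np.round(m['position']),len(u),np.round(np.median(w[ok],0),3),np.round(np.percentile(w[ok][:,2],[5,95]),3) if ok.any() else '')
print(monitor.get_obs())
E
```

```text
pics
top 444.28393046799584 0.021011743934376794 [0.35438075 0.26621645 1.36075796]
dish 0.83 [194. 360.] 341 [0.58  0.058 0.01 ] [-0.002  0.046]
cover 0.91 [193. 351.] 671 [0.57  0.08  0.064] [0.023 0.099]
cover 0.85 [268. 384.] 656 [ 0.354 -0.018  0.055] [0.021 0.088]
cover_knob 0.91 [191. 350.] 722 [0.569 0.079 0.063] [0.012 0.099]
cover_knob 0.81 [269. 383.] 719 [ 0.354 -0.019  0.054] [0.012 0.088]
tongs 0.56 [246. 271.] 79 [0.404 0.317 0.022] [0.002 0.027]
jam_jar 0.7 [177. 299.] 361 [0.609 0.23  0.084] [0.042 0.088]
shaker 0.62 [245. 199.] 206 [0.401 0.524 0.078] [-0.002  0.089]
scene 418.7594569686511 -0.0988741891299463 [-0.13320879  0.76451831  0.66474468]
dish 0.51 [207. 322.] 99 [0.55  0.105 0.009] [0.006 0.011]
cover 0.87 [190. 326.] 842 [0.555 0.091 0.05 ] [0.014 0.088]
cover 0.87 [216. 413.] 1004 [ 0.339 -0.006  0.041] [0.004 0.082]
cover_knob 0.86 [190. 326.] 894 [0.556 0.091 0.049] [0.011 0.091]
cover_knob 0.81 [212. 414.] 1025 [ 0.339 -0.006  0.04 ] [0.003 0.08 ]
jam_jar 0.68 [201. 275.] 728 [0.595 0.241 0.059] [0.011 0.085]
shaker 0.56 [308. 215.] 652 [0.386 0.537 0.051] [0.01  0.088]
{'time': 0.8, 'joints': array([-7.11085985e+01,  4.99495034e+00,  7.85338679e+01, -8.86627268e-04,
        9.64622717e+01, -5.90737146e+00]), 'qd': array([-0.05736106,  0.0723392 , -0.04045052, -0.00255039, -0.08410491,
       -0.00027843]), 'effort': array([-9.49223795e-04, -3.39993131e+01, -3.02577102e+01,  7.18763075e-02,
        2.35516636e-02, -8.93388233e-06]), 'eef_pos': array([ 0.23068066, -0.49928783,  0.40473065]), 'tcp_rot': array([[ 9.07787193e-01,  4.19431056e-01,  3.58018769e-05],
       [ 4.19431057e-01, -9.07787181e-01, -1.52110410e-04],
       [-3.12993452e-05,  1.53100301e-04, -9.99999988e-01]]), 'ft_force': array([ 0.15638499, -0.2543875 ,  0.34410617]), 'ft_torque': array([-0.06148832,  0.00849402,  0.01733126]), 'opening': 1.0004245731523291}
```

```bash
python3 - <<'E'
import cv2
a=cv2.imread('pics/top0.png');b=cv2.imread('pics/scene0.png')
cv2.imwrite('pics/top0c.png',cv2.resize(a[140:310,170:440],None,fx=2.96,fy=2.96,interpolation=cv2.INTER_CUBIC))
cv2.imwrite('pics/scene0c.png',cv2.resize(b[150:350,190:450],None,fx=3,fy=3,interpolation=cv2.INTER_CUBIC))
E
```

```text
(no output)
```

View pics/top0c.png

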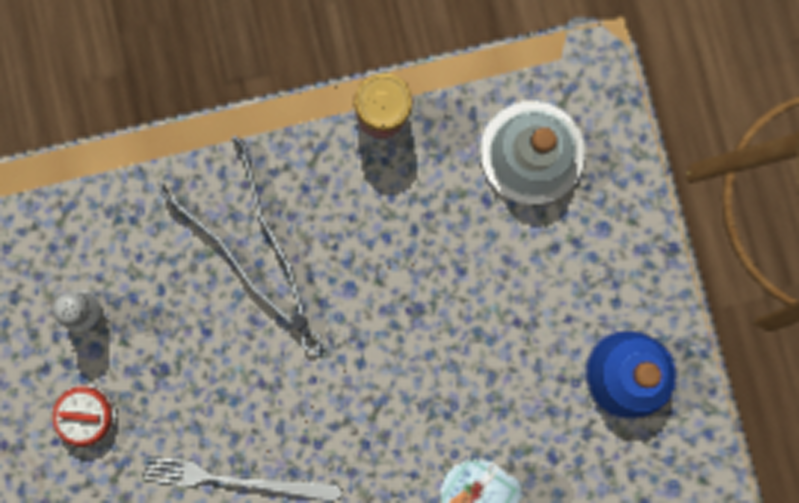

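View pics/scene0c.png

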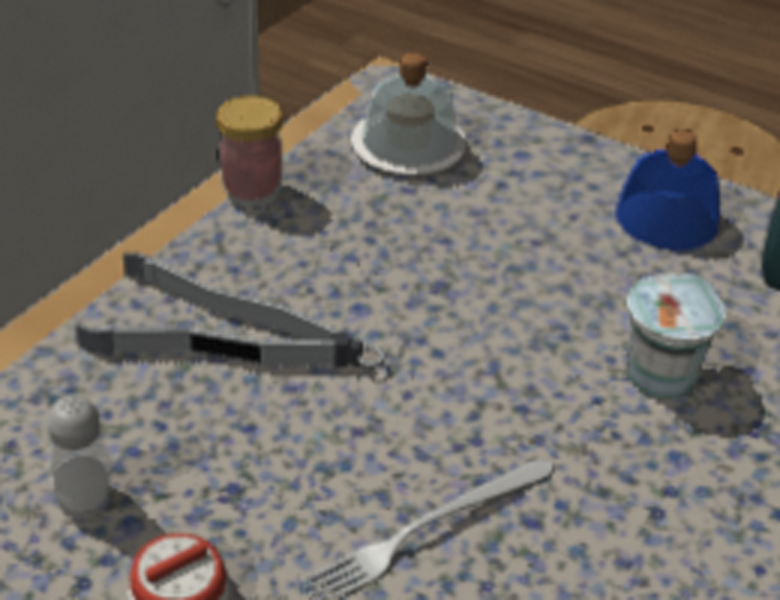

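View pics/top0.png

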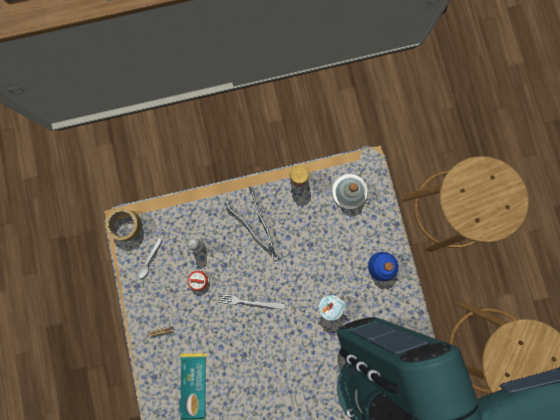

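View pics/scene0.png

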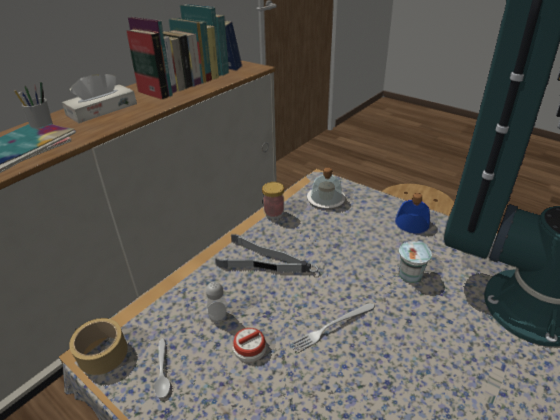

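```bash
python3 - <<'E'
from h import *
T=vision.read_camera('top');S=vision.read_camera('scene')
np.savez('top.npz',**T);np.savez('scene.npz',**S)
def crop(c,n,x0,y0,x1,y1):
    f=min(800/(x1-x0),600/(y1-y0))
    cv2.imwrite(n,cv2.resize(c['img'][y0:y1,x0:x1],None,fx=f,fy=f,interpolation=cv2.INTER_NEAREST)); return f
print(crop(T,'pics/domeT.png',325,165,380,215),crop(S,'pics/domeS.png',300,160,355,215),crop(T,'pics/tongsT.png',215,180,295,270),crop(S,'pics/tongsS.png',205,225,330,285))
for c in (T,S):
    hsv=cv2.cvtColor(c['img'],cv2.COLOR_BGR2HSV)
    print(c['R'])
    # knob: points with height 0.085..0.105 near the dome
    v,u=np.mgrid[0:420,0:560]; w=world(c,u,v); ok=c['z_map']>0
    near=np.hypot(w[...,0]-.57,w[...,1]-.08)<.08
    k=ok&near&(w[...,2]>.084)
    print('knob',k.sum(),w[k].mean(0),w[k].max(0),w[k].min(0),u[k].mean(),v[k].mean())
    d=ok&near&(abs(w[...,2]-.01)<.006)&(c['img'].min(-1)>150)
    P=w[d][:,:2]; 
    print('dishpix',d.sum(),P.min(0),P.max(0),(P.min(0)+P.max(0))/2)
E
```

```text
12.0 10.909090909090908 6.666666666666667 6.4
[[ 0.02913762 -0.99946496 -0.01485916]
 [-0.99130248 -0.02698467 -0.12880689]
 [ 0.128337    0.01848305 -0.99155837]]
knob 64 [0.57671325 0.07368195 0.09726879] [0.58893724 0.08484451 0.10320747] [0.56496411 0.06234327 0.08428632] 353.265625 187.125
dishpix 201 [0.4962102  0.01779516] [0.63388332 0.1460741 ] [0.56504676 0.08193463]
[[-0.61170457 -0.79097923 -0.01301463]
 [-0.45593595  0.36594747 -0.81129826]
 [ 0.64648274 -0.49034101 -0.5844876 ]]
knob 70 [0.57021255 0.07789872 0.09390823] [0.58328881 0.08669018 0.10109261] [0.56237328 0.06390159 0.08401719] 327.2142857142857 171.75714285714287
dishpix 78 [0.53511099 0.02329834] [0.62693222 0.12491347] [0.58102161 0.07410591]
```

View pics/domeT.png

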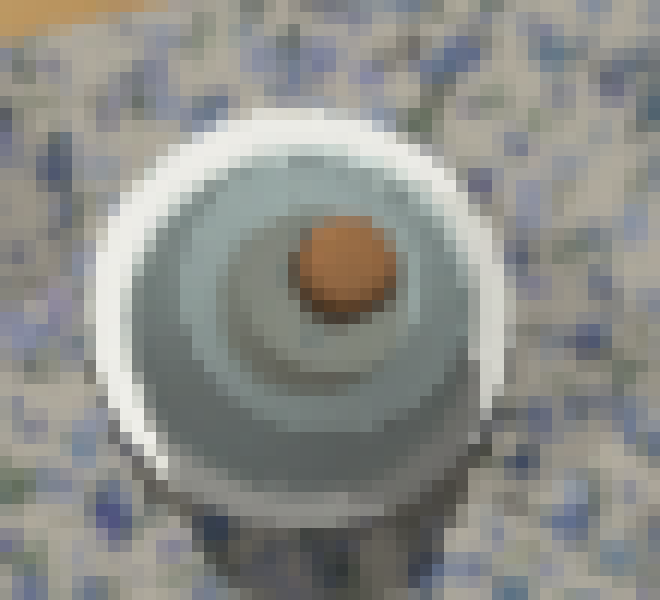

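View pics/domeS.png

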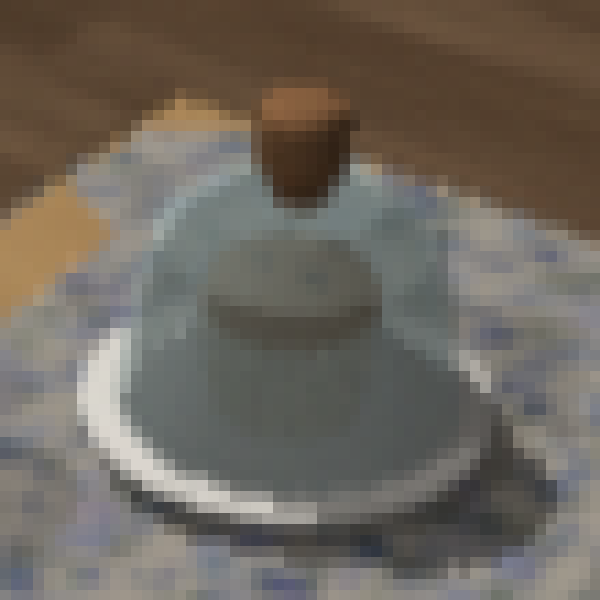

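View pics/tongsT.png

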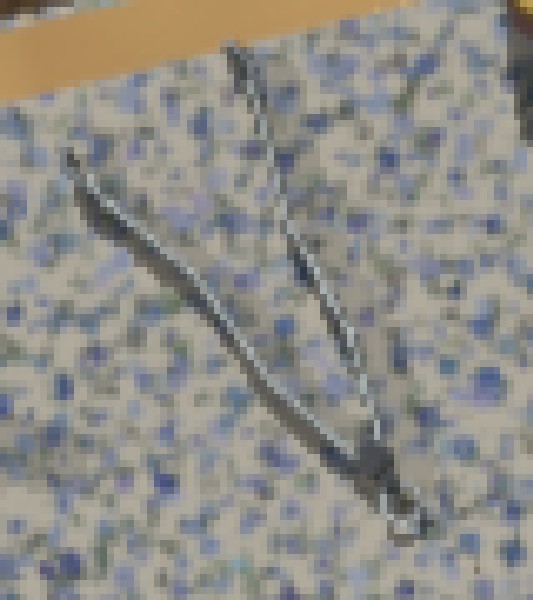

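View pics/tongsS.png

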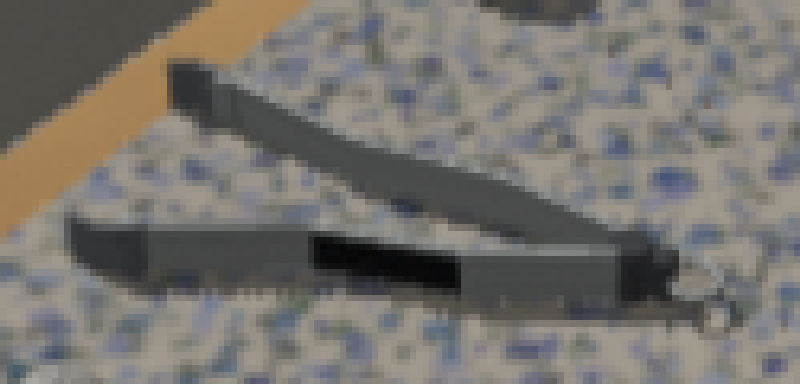

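```bash
python3 - <<'E'
from h import *
T=dict(np.load('top.npz'));S=dict(np.load('scene.npz'))
p=lambda c,u,v,h:np.round(on_plane(c,np.array(u),np.array(v),h),4)
print('dish',p(T,350.4,191.45,.009),'scene',)
print('knob T',p(T,353.7,186.6,.1),'S',p(S,327.7,169.6,.1))
tips=p(T,[224.7,249.3],[202.2,186.8],.024);print('tips',tips)
hp=p(T,270.8,247.8,.024);end=p(T,[278.5],[259.5],.01)
print('hinge',hp,'end',end, 'gripleft', p(S,265.2,265.9,.012))
m=tips.mean(0)
d=m-end[0];print('len',np.hypot(*d[:2]),np.degrees(np.arctan2(d[1],d[0])))
d=m-hp;print('len',np.hypot(*d[:2]),np.degrees(np.arctan2(d[1],d[0])))
# scene tips: tops
print('S tips',p(S,[205+70/6.4,205+185/6.4],[225+218/6.4,225+62/6.4],.024))
print('S end',p(S,205+725/6.4,225+320/6.4,.005))
# depth based tongs points
v,u=np.mgrid[150:280,200:300]; w=world(T,u,v)
from scipy.ndimage import label
g=(w[...,2]>.014)&(w[...,2]<.04)&(w[...,0]>.33)&(w[...,1]>.25)&(w[...,1]<.47)&(T['z_map'][150:280,200:300]>0)
P=w[g];print(len(P),P.min(0),P.max(0))
# model-fit: refine tongs pose by overlay
E
```

```text
dish [0.5785 0.0689 0.009 ] scene
knob T [0.5778 0.0729 0.1   ] S [0.5703 0.0764 0.1   ]
tips [[0.5328 0.4521 0.024 ]
 [0.5822 0.379  0.024 ]]
hinge [0.3987 0.3076 0.024 ] end [[0.3647 0.2837 0.01  ]] gripleft [0.4485 0.3752 0.012 ]
len 0.2335728205506797 34.36702569960359
len 0.19201729739791681 34.207312786384634
S tips [[0.526  0.4573 0.024 ]
 [0.5755 0.3774 0.024 ]]
S end [0.3568 0.2956 0.005 ]
231 [0.36871165 0.25209153 0.01407095] [0.60096087 0.45434595 0.03039179]
```

```bash
python3 - <<'E'
from h import *
T=dict(np.load('top.npz'));S=dict(np.load('scene.npz'))
for c in (T,S):
    v,u=np.mgrid[0:420,0:560]; w=world(c,u,v); ok=(c['z_map']>0)
    for y in (-.05,.05,.15,.3,.45):
        k=ok&(abs(w[...,1]-y)<.03)&(w[...,2]>.05)&(w[...,0]>.62)
        print(y,k.sum(),w[k].min(0).round(3) if k.any() else '',w[k].max(0).round(3) if k.any() else '')
E
```

```text
-0.05 0  
0.05 0  
0.15 0  
0.3 0  
0.45 0  
-0.05 1499 [ 1.299 -0.08   0.05 ] [ 1.704 -0.02   0.399]
0.05 1464 [1.274 0.02  0.051] [1.682 0.08  0.414]
0.15 1344 [1.245 0.12  0.05 ] [1.652 0.18  0.431]
0.3 1811 [1.205 0.27  0.05 ] [1.613 0.33  0.454]
0.45 2673 [1.165 0.42  0.05 ] [1.571 0.48  0.481]
```

```bash
python3 -m handwheel '[[[0,0,0,3.9,-2.7,0,0],[0,0,0,3.9,-2.7,0,0],[0,0,0,3.9,-2.7,0,0],[0,0,0,3.9,-2.7,0,0],[0,0,0,3.9,-2.7,0,0],[0,0,0,3.9,-2.7,0,0],[0,0,0,3.9,-2.7,0,0],[0,0,0,3.9,-2.7,0,0],[0,0,0,3.9,-2.7,0,0],[0,0,0,3.9,-2.7,0,0],[0,0,0,3.9,-2.7,0,0],[0,0,0,3.9,-2.7,0,0]]]' 15
```

```text
time: 2.1
eef_pos: [0.5202, -0.0069, 0.4049]
tcp_rot: [[0.908, 0.42, 0.001], [0.42, -0.908, -0.0], [0.001, 0.001, -1.0]]
ft_force: [1.5, -0.4, -0.6]
opening: 0.997
```

```bash
python3 -m handwheel '[[[0,0,0,2.8,-1.8,0,0],[0,0,0,2.8,-1.8,1,0],[0,0,0,2.8,-1.7,2,0],[0,0,0,0,0,2,0],[0,0,0,0,0,0,0]]]'; python3 - <<'E'
from h import *
S=vision.read_camera('scene');T=vision.read_camera('top')
o=monitor.get_obs();print(o['eef_pos'],o['ft_force'])
g=o['eef_pos']+.18*o['tcp_rot'][:,2]
img=S['img'].copy()
for s in (0,):
    for h in (.199,.18,.3):
        pp=o['eef_pos']+h*o['tcp_rot'][:,2]; u,v=proj(S,pp); print(u,v); cv2.circle(img,(int(round(u)),int(round(v))),0,(0,0,255),-1)
cv2.imwrite('pics/a1.png',cv2.resize(img[80:220,250:410],None,fx=4,fy=4,interpolation=cv2.INTER_NEAREST))
cv2.imwrite('pics/a2.png',cv2.resize(T['img'][120:260,270:430],None,fx=4,fy=4,interpolation=cv2.INTER_NEAREST))
E
```

```text
time: 2.6
eef_pos: [0.5733, 0.0754, 0.3507]
tcp_rot: [[0.907, 0.421, -0.008], [0.421, -0.907, -0.001], [-0.007, -0.003, -1.0]]
ft_force: [-1.3, 0.2, -0.5]
opening: 0.999
[0.57359281 0.07435294 0.35456378] [ 0.1611782   0.13890716 -0.75054494]
328.5084497349604 150.45838097042258
328.8548186887929 143.91022286107335
326.7409622995882 183.27047333687102
```

View pics/a1.png

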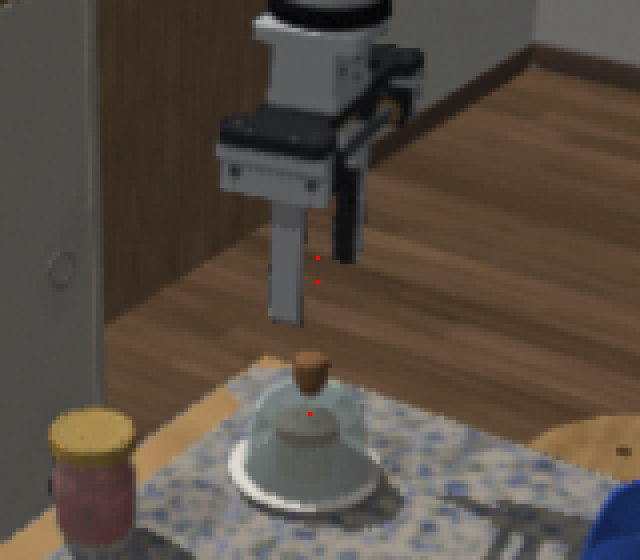

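View pics/a2.png

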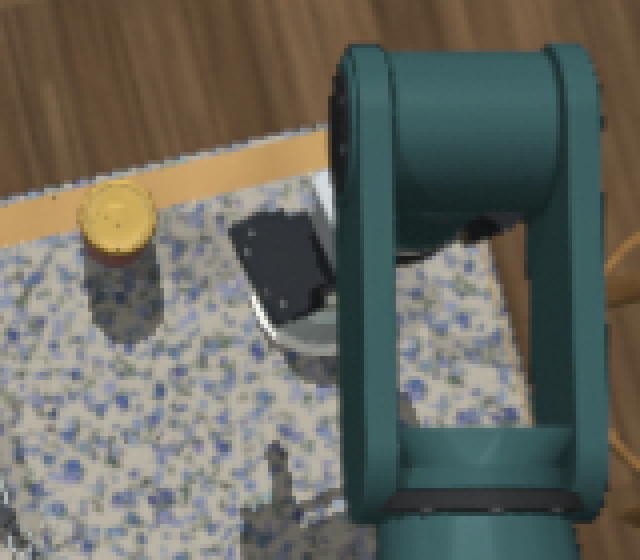

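```bash
python3 -m handwheel '[[[0,0,0,0,0,2,0],[0,0,0,0,0,2,0],[0,0,0,0,0,2,0],[0,0,0,0,0,1,0],[0,0,0,0,0,0.8,0],[0,0,0,0,0,0,0],[0,0,0,0,0,0,0]]]'; python3 - <<'E'
from h import *
S=vision.read_camera('scene')
o=monitor.get_obs();print(o['eef_pos'],o['ft_force'])
cv2.imwrite('pics/b1.png',cv2.resize(S['img'][130:220,280:390],None,fx=6,fy=6,interpolation=cv2.INTER_NEAREST))
E
```

```text
time: 3.4
eef_pos: [0.574, 0.0743, 0.2779]
tcp_rot: [[0.908, 0.419, 0.002], [0.419, -0.908, -0.0], [0.002, 0.001, -1.0]]
ft_force: [0.8, 0.0, -0.0]
opening: 1.0
[0.57402752 0.07437061 0.27803243] [-0.47077624  0.13371939  0.28159304]
```

View pics/b1.png

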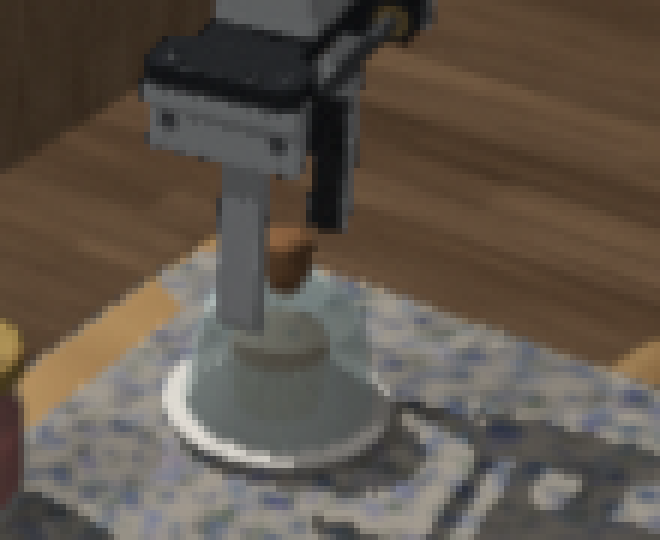

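```bash
python3 -m handwheel '[[[0,0,0,0,0,0,220],[0,0,0,0,0,0,220],[0,0,0,0,0,0,220],[0,0,0,0,0,0,220],[0,0,0,0,0,0,220],[0,0,0,0,0,0,220],[0,0,0,0,0,0,220],[0,0,0,0,0,0,220],[0,0,0,0,0,0,220],[0,0,0,0,0,0,220]]]' 25
```

```text
time: 4.45
eef_pos: [0.5738, 0.0743, 0.2768]
tcp_rot: [[0.908, 0.419, 0.0], [0.419, -0.908, -0.0], [0.0, 0.001, -1.0]]
ft_force: [-0.2, -0.7, 1.1]
opening: 0.252
```

```bash
python3 -m handwheel '[[[0,0,0,0,0,-0.3,220],[0,0,0,0,0,-0.6,220],[0,0,0,0,0,-1,220],[0,0,0,0,0,-1.3,220],[0,0,0,0,0,-1.5,220],[0,0,0,0,0,-1.5,220],[0,0,0,0,0,-1.3,220],[0,0,0,0,0,-1,220],[0,0,0,0,0,-0.5,220],[0,0,0,0,0,0,220]]]'; python3 - <<'E'
from h import *
S=vision.read_camera('scene')
o=monitor.get_obs();print(o['eef_pos'],o['ft_force'],o['opening'])
cv2.imwrite('pics/c1.png',cv2.resize(S['img'][90:220,260:400],None,fx=4.6,fy=4.6,interpolation=cv2.INTER_NEAREST))
E
```

```text
time: 5.45
eef_pos: [0.5738, 0.0744, 0.3677]
tcp_rot: [[0.908, 0.419, 0.002], [0.419, -0.908, -0.0], [0.001, 0.001, -1.0]]
ft_force: [0.0, -0.4, -1.9]
opening: 0.253
[0.57364741 0.07444825 0.36668103] [ 0.35959957 -0.08774486 -0.89882408] 0.256151081655477
```

View pics/c1.png

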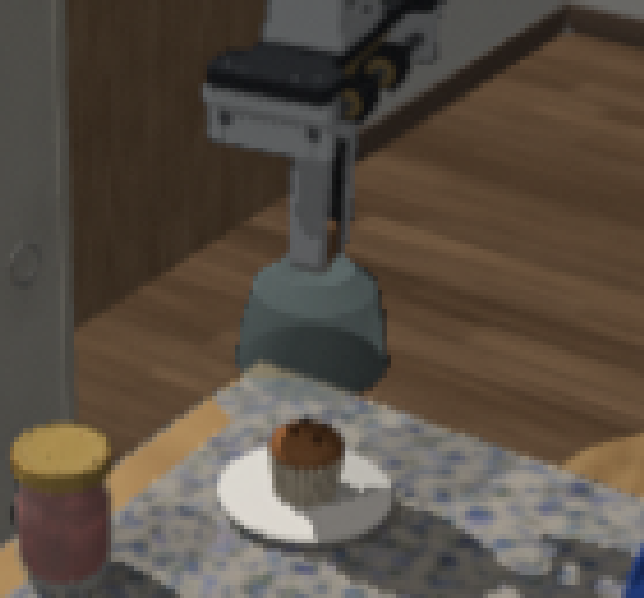

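```bash
python3 -m handwheel '[[[0,0,0,-0.4,-0.7,0,220],[0,0,0,-0.8,-1.5,0,220],[0,0,0,-1.2,-2.2,0,220],[0,0,0,-1.3,-2.3,0,220],[0,0,0,-1.5,-2.6,0,220],[0,0,0,-1.5,-2.6,0,220],[0,0,0,-1.3,-2.3,0,220],[0,0,0,-1.2,-2.2,0,220],[0,0,0,-0.8,-1.4,0,220],[0,0,0,-0.5,-0.9,0,220],[0,0,0,0,0,0,220],[0,0,0,0,0,0,220]]]'; python3 -m handwheel '[[[0,0,0,0,0,1,220],[0,0,0,0,0,2,220],[0,0,0,0,0,2,220],[0,0,0,0,0,2,220],[0,0,0,0,0,1.2,220],[0,0,0,0,0,0.6,220],[0,0,0,0,0,0.3,220],[0,0,0,0,0,0,220],[0,0,0,0,0,0,220]]]'; python3 - <<'E'
from h import *
S=vision.read_camera('scene')
o=monitor.get_obs();print(o['eef_pos'],o['ft_force'],o['opening'])
cv2.imwrite('pics/d1.png',cv2.resize(S['img'][120:300,220:420],None,fx=3.3,fy=3.3,interpolation=cv2.INTER_NEAREST))
E
```

```text
time: 6.7
eef_pos: [0.4001, 0.2001, 0.3666]
tcp_rot: [[0.908, 0.419, 0.001], [0.419, -0.908, -0.001], [0.0, 0.001, -1.0]]
ft_force: [0.4, 0.9, -1.6]
opening: 0.253
time: 7.6
eef_pos: [0.4003, 0.2003, 0.2765]
tcp_rot: [[0.908, 0.419, 0.002], [0.419, -0.908, 0.0], [0.002, 0.0, -1.0]]
ft_force: [-0.2, 0.1, -0.7]
opening: 0.253
[0.40025445 0.20029965 0.27663974] [-0.4098183   0.06451008 -0.80630943] 0.2520858492039357
```

View pics/d1.png

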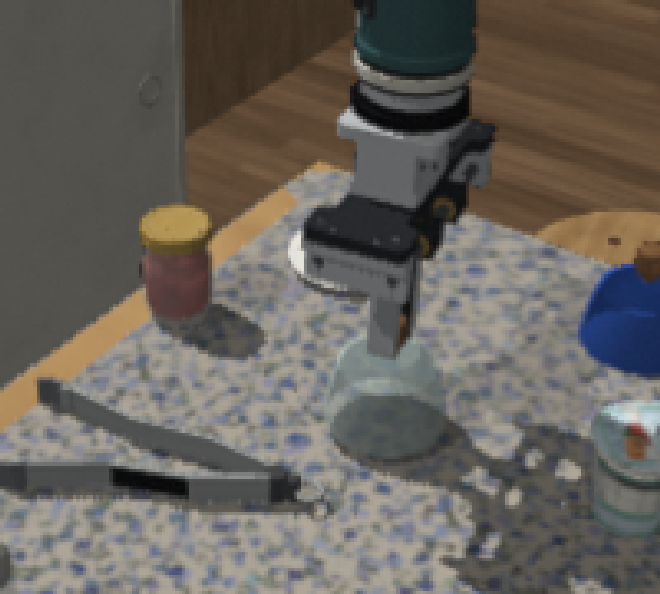

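Now down to contact in small steps.

```bash
python3 -m handwheel '[[[0,0,0,0,0,0.5,220],[0,0,0,0,0,0.2,220],[0,0,0,0,0,0.1,220],[0,0,0,0,0,0.1,220],[0,0,0,0,0,0,220],[0,0,0,0,0,0,220]]]'; python3 -m handwheel '[[[0,0,0,0,0,0.1,220],[0,0,0,0,0,0,220],[0,0,0,0,0,0,220]]]'
```

```text
time: 8.25
eef_pos: [0.3999, 0.2002, 0.2668]
tcp_rot: [[0.908, 0.419, 0.0], [0.419, -0.908, -0.0], [0.0, 0.0, -1.0]]
ft_force: [-0.7, -0.4, -0.1]
opening: 0.254
time: 8.55
eef_pos: [0.4002, 0.2001, 0.2666]
tcp_rot: [[0.908, 0.419, 0.002], [0.419, -0.908, -0.0], [0.001, 0.001, -1.0]]
ft_force: [-0.4, -2.2, 5.7]
opening: 0.255
```

```bash
python3 -m handwheel '[[[0,0,0,0,0,0,150],[0,0,0,0,0,0,80],[0,0,0,0,0,0,0],[0,0,0,0,0,0,0],[0,0,0,0,0,0,0],[0,0,0,0,0,0,0],[0,0,0,0,0,-1,0],[0,0,0,0,0,-3,0],[0,0,0,0,0,-4,0],[0,0,0,0,0,-4,0],[0,0,0,0,0,0,0]]]'; python3 - <<'E'
from h import *
S=vision.read_camera('scene')
o=monitor.get_obs();print(o['eef_pos'],o['ft_force'],o['opening'],o['joints'])
cv2.imwrite('pics/e1.png',cv2.resize(S['img'][120:300,220:420],None,fx=3.3,fy=3.3,interpolation=cv2.INTER_NEAREST))
E
```

```text
time: 9.65
eef_pos: [0.4008, 0.2005, 0.3933]
tcp_rot: [[0.908, 0.419, 0.013], [0.419, -0.908, 0.005], [0.014, 0.001, -1.0]]
ft_force: [0.1, 0.6, 0.4]
opening: 0.999
[0.40036524 0.2003716  0.39005309] [ 0.1142521   0.22800129 -1.38097688] 1.000218480786984 [ 1.93250717e+01 -8.19435464e+00  9.30560711e+01 -3.75894685e-03
  9.46456627e+01  8.45262859e+01]
```

View pics/e1.png

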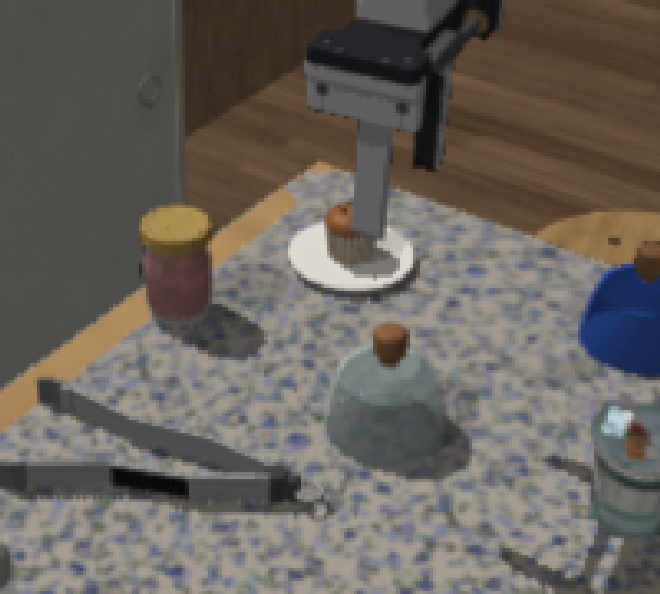

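```bash
python3 -m handwheel '[[[0,0,8,-2,-3,0,0],[0,0,0,-2,-4,0,0],[0,0,0,-1.5,-4,0,0],[0,0,0,0,-4,0,0],[0,0,0,0,-4,0,0],[0,0,0,0,-2,0,0],[0,0,0,0,0,0,0]]]';python3 - <<'E'
from h import *
T=vision.read_camera('top');S=vision.read_camera('scene')
np.savez('top2.npz',**T);np.savez('scene2.npz',**S)
cv2.imwrite('pics/f1.png',cv2.resize(T['img'][150:300,200:400],None,fx=4,fy=4,interpolation=cv2.INTER_NEAREST))
cv2.imwrite('pics/f2.png',cv2.resize(S['img'][150:300,200:400],None,fx=4,fy=4,interpolation=cv2.INTER_NEAREST))
for n,c in (('T',T),('S',S)):
    for l in ['muffin','tongs']:
        for m in models.silhouettes(c,l):
            v,u=np.nonzero(m['pixels']); print(n,l,m['score'],m['position'],len(u),u.min(),u.max(),v.min(),v.max())
            np.save(f'm_{n}_{l}.npy',m['pixels']) ; break
E
```

```text
time: 10.4
eef_pos: [0.2825, 0.3829, 0.3839]
tcp_rot: [[0.956, 0.293, -0.003], [0.293, -0.956, -0.002], [-0.003, 0.001, -1.0]]
ft_force: [0.2, -0.0, 0.2]
opening: 0.995
T muffin 0.46 [201.0, 252.9] 105 224 274 187 252
T tongs 0.54 [249.7, 270.9] 54 265 274 244 253
S tongs 0.82 [262.9, 259.7] 1359 215 312 235 273
```

View pics/f1.png

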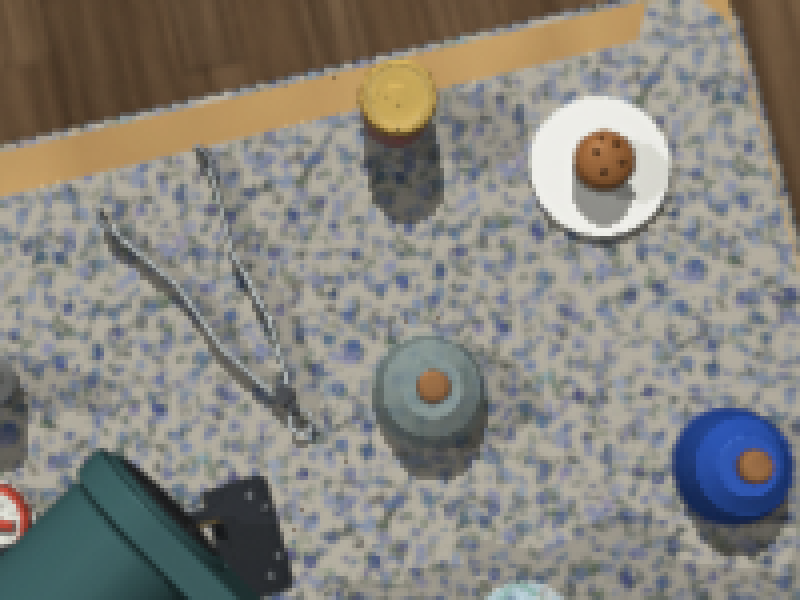

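View pics/f2.png

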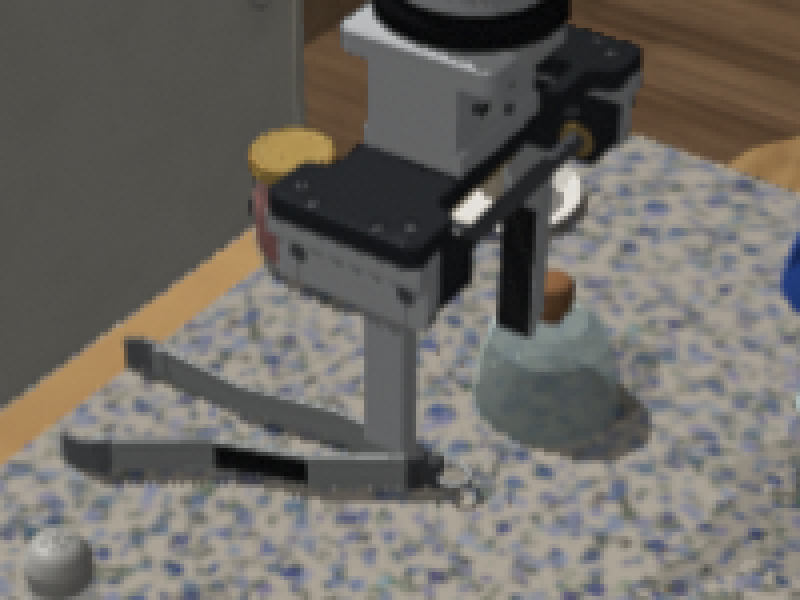

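```bash
python3 - <<'E'
from h import *
T=dict(np.load('top2.npz'));S=dict(np.load('scene2.npz'));S0=dict(np.load('scene.npz'))
hsv=cv2.cvtColor(T['img'],cv2.COLOR_BGR2HSV)
def blob(x0,y0,x1,y1,img=T['img']):
    i=img[y0:y1,x0:x1].astype(int); m=(i[...,2]-i[...,0]>45)
    v,u=np.nonzero(m); return u.mean()+x0,v.mean()+y0,len(u)
k=blob(295,235,320,260);m=blob(340,178,362,202);print(k,m)
p=lambda c,u,v,h:on_plane(c,np.array(u,float),np.array(v,float),h)
kt=p(T,k[0],k[1],.088);print('knobT',kt)
b=np.array([.4,.2,0])-[kt[0],kt[1],0];print('biasT',b)
for h in (.04,.047):print('muffin',(p(T,m[0],m[1],h)+b).round(4))
i=T['img'][165:215,325:375]; w=(i.min(-1)>185)
print('dish raw', (p(T,200+599/4-.4,150+168/4-.4,.009)+b).round(4))
X=lambda x,y,h:(p(T,200+x/4-.5,150+y/4-.5,h)+b).round(4)
lt,rt,hg,rg=X(103,211,.024),X(202,150,.024),X(287,392,.026),X(310,438,.012)
print(lt,rt,hg,rg)
mid=(lt+rt)/2
for q in (hg,rg):
    d=mid-q;print(np.hypot(*d[:2]),np.degrees(np.arctan2(d[1],d[0])))
# scene knob
k2=p(S,200+556/4,150+283/4,.09);print('knobS',k2)
E
```

```text
(np.float64(307.9130434782609), np.float64(246.0), 46) (np.float64(350.44785276073617), np.float64(189.2638036809816), 163)
knobT [0.40470718 0.19991345 0.088     ]
biasT [-4.70717902e-03  8.65534048e-05  0.00000000e+00]
muffin [0.5754 0.0734 0.04  ]
muffin [0.5742 0.0744 0.047 ]
dish raw [0.5733 0.0722 0.009 ]
[0.5279 0.4505 0.024 ] [0.577  0.3769 0.024 ] [0.3948 0.3063 0.026 ] [0.3613 0.2883 0.012 ]
0.19075712961774194 34.26488048860592
0.2286120786397779 33.26604826668804
knobS [0.39546918 0.20234136 0.09      ]
```

```bash
python3 -m handwheel '[[[0,0,-8.35,0,0,0,0],[0,0,-8.35,0,0,0,0],[0,0,0,3.2,3.1,1,0],[0,0,0,3.2,3.1,2,0],[0,0,0,3.2,3.1,3,0],[0,0,0,3.0,3.1,3,0],[0,0,0,0,0,3,0],[0,0,0,0,0,1.2,0],[0,0,0,0,0,0,0],[0,0,0,0,0,0,0]]]' 30;python3 - <<'E'
from h import *
T=vision.read_camera('top');S=vision.read_camera('scene')
o=monitor.get_obs();print(o['eef_pos'],o['tcp_rot'][:,0],o['ft_force'])
cv2.imwrite('pics/g1.png',cv2.resize(T['img'][150:300,200:400],None,fx=4,fy=4,interpolation=cv2.INTER_NEAREST))
cv2.imwrite('pics/g2.png',cv2.resize(S['img'][190:310,190:350],None,fx=5,fy=5,interpolation=cv2.INTER_NEAREST))
E
```

```text
time: 11.7
eef_pos: [0.4519, 0.3485, 0.2586]
tcp_rot: [[0.834, 0.552, 0.002], [0.552, -0.834, 0.001], [0.002, 0.0, -1.0]]
ft_force: [-0.4, 0.1, 0.8]
opening: 1.001
[0.45204484 0.348941   0.25970381] [0.83340794 0.55264175 0.00427909] [ 0.36933533  0.47231132 -0.17271452]
```

View pics/g1.png

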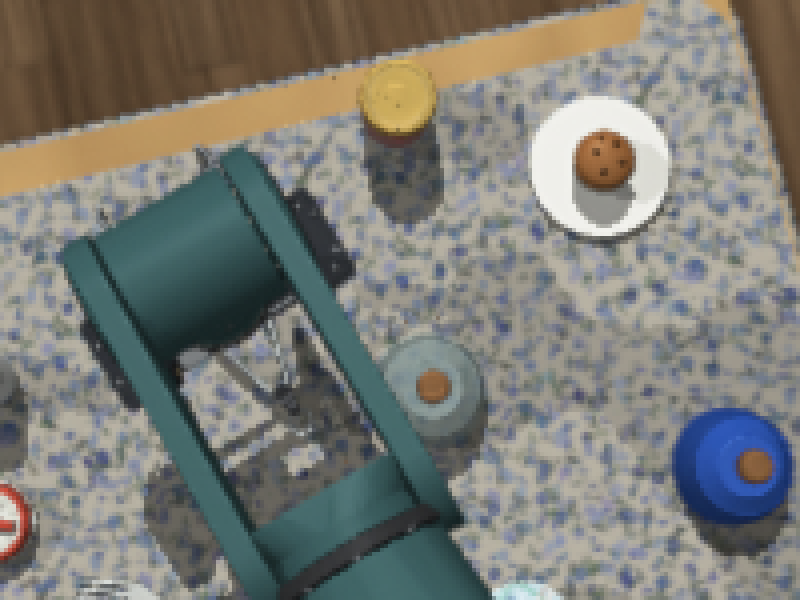

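View pics/g2.png

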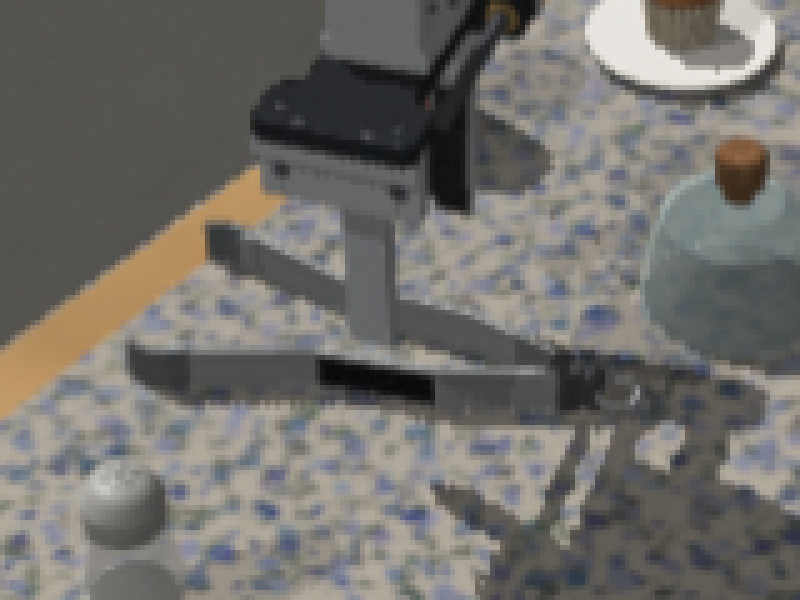

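```bash
python3 - <<'E'
from h import *
S=dict(np.load('scene2.npz'))
e=np.array([.452,.349]);X=np.array([.833,.553]);Y=np.array([.553,-.833])
f=lambda P:tuple(np.round((np.array(proj(S,np.array(P)))-[190,190])*5))
for s in (1,-1):
    for z in (.0607,.003):
        print(s,z,[f([*(e+s*.047*Y+a*X),z]) for a in (-.008,.008)])
# arm model outer faces, bottom at grip
o=np.array([.456,.350])
for s in (1,-1): print('arm',s,[f([*(o+s*.0245*Y+a*X),z]) for a in (-.03,.03) for z in (0,.024)])
E
```

```text
1 0.0607 [(np.float64(465.0), np.float64(211.0)), (np.float64(433.0), np.float64(205.0))]
1 0.003 [(np.float64(467.0), np.float64(305.0)), (np.float64(435.0), np.float64(299.0))]
-1 0.0607 [(np.float64(395.0), np.float64(341.0)), (np.float64(360.0), np.float64(334.0))]
-1 0.003 [(np.float64(399.0), np.float64(438.0)), (np.float64(366.0), np.float64(430.0))]
arm 1 [(np.float64(489.0), np.float64(346.0)), (np.float64(489.0), np.float64(308.0)), (np.float64(370.0), np.float64(320.0)), (np.float64(368.0), np.float64(282.0))]
arm -1 [(np.float64(455.0), np.float64(416.0)), (np.float64(455.0), np.float64(377.0)), (np.float64(332.0), np.float64(387.0)), (np.float64(329.0), np.float64(349.0))]
```

```bash
python3 -m handwheel '[[[0,0,0,0.75,0.15,0,0],[0,0,0,0,0,2,0],[0,0,0,0,0,2,0],[0,0,0,0,0,1,0],[0,0,0,0,0,0.5,0],[0,0,0,0,0,0.2,0],[0,0,0,0,0,0,0],[0,0,0,0,0,0,0]]]';python3 - <<'E'
from h import *
S=vision.read_camera('scene')
o=monitor.get_obs();print(o['eef_pos'],o['tcp_rot'][:,0],o['ft_force'])
cv2.imwrite('pics/g3.png',cv2.resize(S['img'][190:310,190:350],None,fx=5,fy=5,interpolation=cv2.INTER_NEAREST))
E
```

```text
time: 12.6
eef_pos: [0.4595, 0.3515, 0.2012]
tcp_rot: [[0.834, 0.552, 0.002], [0.552, -0.834, 0.001], [0.002, 0.0, -1.0]]
ft_force: [-0.1, 0.4, -0.5]
opening: 0.998
[0.45949071 0.35147558 0.20117511] [0.83386702 0.55196236 0.00183071] [0.8453732  0.35257526 1.0979209 ]
```

View pics/g3.png

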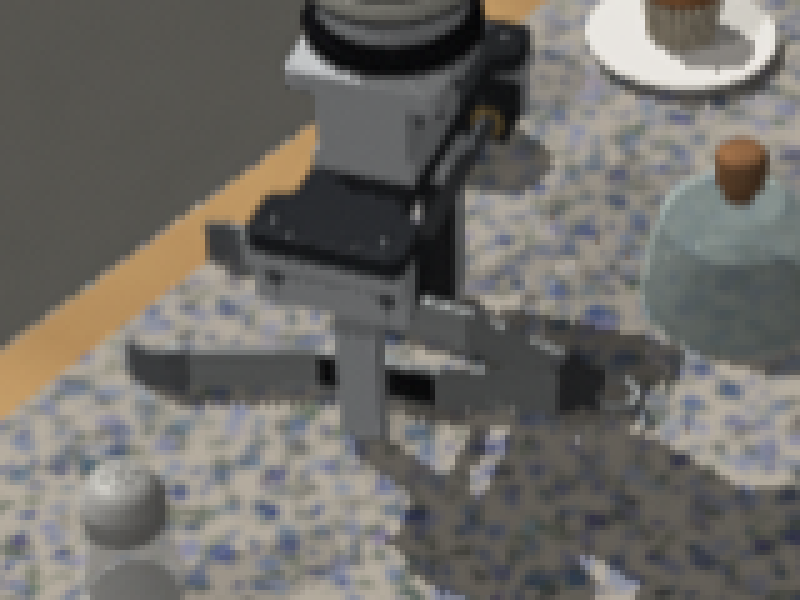

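```bash
python3 -m handwheel '[[[0,0,0,0,0,0,134],[0,0,0,0,0,0,134],[0,0,0,0,0,0,134],[0,0,0,0,0,0,134],[0,0,0,0,0,0,134],[0,0,0,0,0,0,134],[0,0,0,0,0,0,134],[0,0,0,0,0,0,134],[0,0,0,0,0,0,134]]]' 30;python3 - <<'E'
from h import *
S=vision.read_camera('scene')
o=monitor.get_obs();print(o['eef_pos'],o['opening']*94,o['ft_force'])
cv2.imwrite('pics/g4.png',cv2.resize(S['img'][190:310,190:350],None,fx=5,fy=5,interpolation=cv2.INTER_NEAREST))
E
```

```text
time: 13.55
eef_pos: [0.4592, 0.3513, 0.2001]
tcp_rot: [[0.834, 0.552, 0.0], [0.552, -0.834, -0.0], [0.0, 0.0, -1.0]]
ft_force: [0.8, 0.2, -0.1]
opening: 0.477
[0.45918168 0.35126882 0.20010759] 44.712895269971185 [ 0.69711602  0.11430821 -1.22100764]
```

View pics/g4.png

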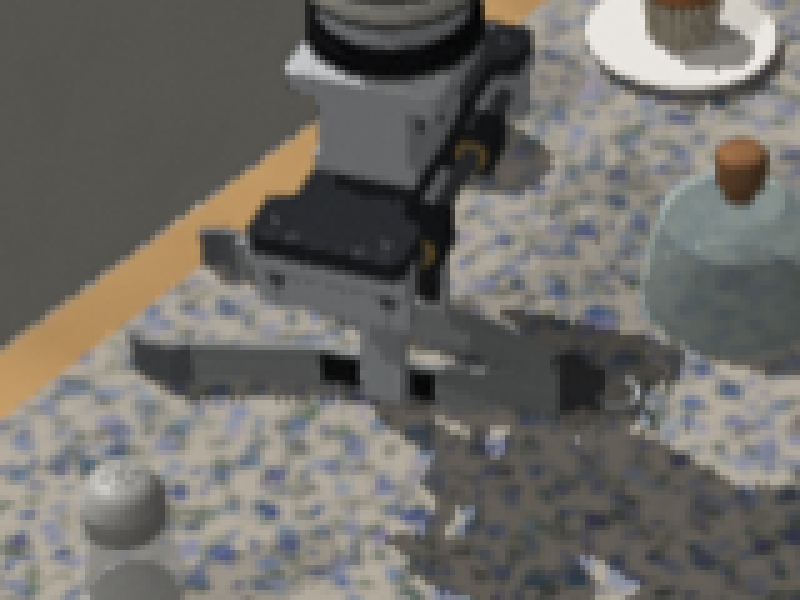

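```bash
python3 -m handwheel '[[[0,0,0,0,0,-0.4,134],[0,0,0,0,0,-0.6,134],[0,0,0,0,0,-1,134],[0,0,0,0,0,-1.5,134],[0,0,0,0,0,-1.5,134],[0,0,0,0,0,-1.5,134],[0,0,0,0,0,-1.5,134],[0,0,0,0,0,-1.5,134],[0,0,0,0,0,-1.5,134],[0,0,0,0,0,-0.7,134],[0,0,0,0,0,-0.3,134],[0,0,0,0,0,0,134]]]';python3 - <<'E'
from h import *
S=vision.read_camera('scene')
o=monitor.get_obs();print(o['eef_pos'],o['opening']*94,o['ft_force'],o['ft_torque'])
cv2.imwrite('pics/h1.png',cv2.resize(S['img'][150:310,190:390],None,fx=4,fy=3.75,interpolation=cv2.INTER_NEAREST))
E
```

```text
time: 14.8
eef_pos: [0.4592, 0.3513, 0.3203]
tcp_rot: [[0.834, 0.552, 0.0], [0.552, -0.834, -0.0], [0.0, 0.0, -1.0]]
ft_force: [0.6, 0.2, -1.3]
opening: 0.478
[0.45908724 0.35119268 0.31964534] 44.9594078804038 [-0.26932593 -0.2166243  -0.76031595] [-0.08177935  0.01405094 -0.03034317]
```

View pics/h1.png

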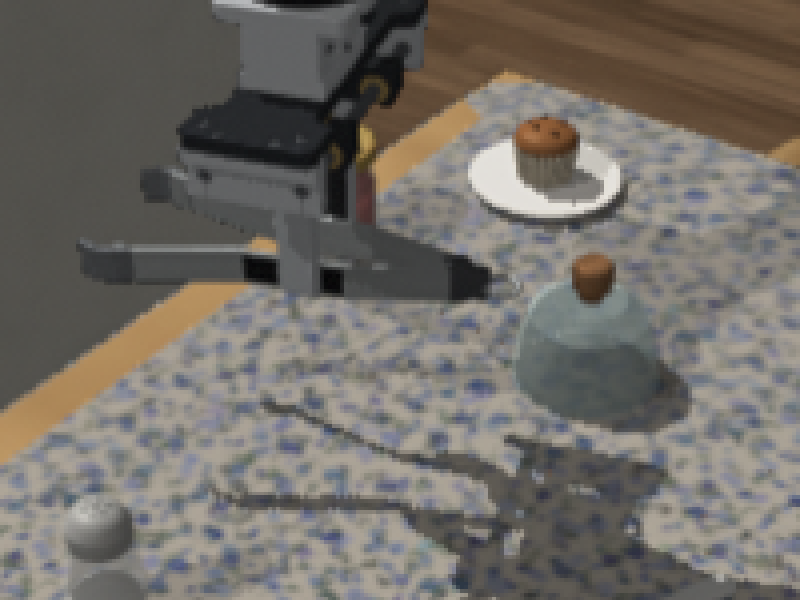

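```bash
python3 -m handwheel '[[[0,0,3,0,0,0,134],[0,0,5.5,0,0,0,134],[0,0,5.5,0,0,0,134],[0,0,5.5,0,0,0,134],[0,0,5.5,0,0,0,134],[0,0,5.5,0,0,0,134],[0,0,3,0,0,0,134],[0,0,0,0,0,0,134]]]';python3 -m handwheel '[[[0,0,0,0.1,1,0,134],[0,0,0,0.1,2,0,134],[0,0,0,0.1,2.7,0,134],[0,0,0,0.1,2.8,0,134],[0,0,0,0.1,2.8,0,134],[0,0,0,0.1,2.8,0,134],[0,0,0,0.1,2.8,0,134],[0,0,0,0.1,2.8,0,134],[0,0,0,0.1,2.8,0,134],[0,0,0,0.1,2.7,0,134],[0,0,0,0.1,1.7,0,134],[0,0,0,0.1,0.8,0,134]]]';python3 -m handwheel '[[[0,0,0,0,0,0,134],[0,0,0,0,0,0,134]]]'; python3 - <<'E'
from h import *
T=vision.read_camera('top');S=vision.read_camera('scene')
np.savez('top3.npz',**T);np.savez('scene3.npz',**S)
o=monitor.get_obs();print(o['eef_pos'],o['opening']*94,o['ft_force'],o['tcp_rot'][:,0])
cv2.imwrite('pics/i1.png',cv2.resize(S['img'][100:260,260:460],None,fx=4,fy=3.75,interpolation=cv2.INTER_NEAREST))
cv2.imwrite('pics/i2.png',cv2.resize(T['img'][150:300,250:450],None,fx=4,fy=4,interpolation=cv2.INTER_NEAREST))
E
```

```text
time: 15.65
eef_pos: [0.459, 0.3511, 0.3189]
tcp_rot: [[1.0, 0.0, -0.002], [0.0, -1.0, -0.001], [-0.002, 0.001, -1.0]]
ft_force: [-0.1, 0.3, -1.5]
opening: 0.48
time: 16.85
eef_pos: [0.4709, 0.0724, 0.32]
tcp_rot: [[1.0, -0.002, -0.0], [-0.002, -1.0, -0.001], [-0.0, 0.001, -1.0]]
ft_force: [-0.3, 0.9, 0.1]
opening: 0.479
time: 17.05
eef_pos: [0.4711, 0.0745, 0.3201]
tcp_rot: [[1.0, 0.0, -0.0], [0.0, -1.0, 0.0], [-0.0, -0.0, -1.0]]
ft_force: [0.6, -0.2, -1.5]
opening: 0.478
[0.47108892 0.07493813 0.32014173] 44.576624618297515 [-0.1547315  -0.1396212  -1.35990359] [ 9.99999265e-01  1.20841453e-03 -9.52164116e-05]
```

View pics/i1.png

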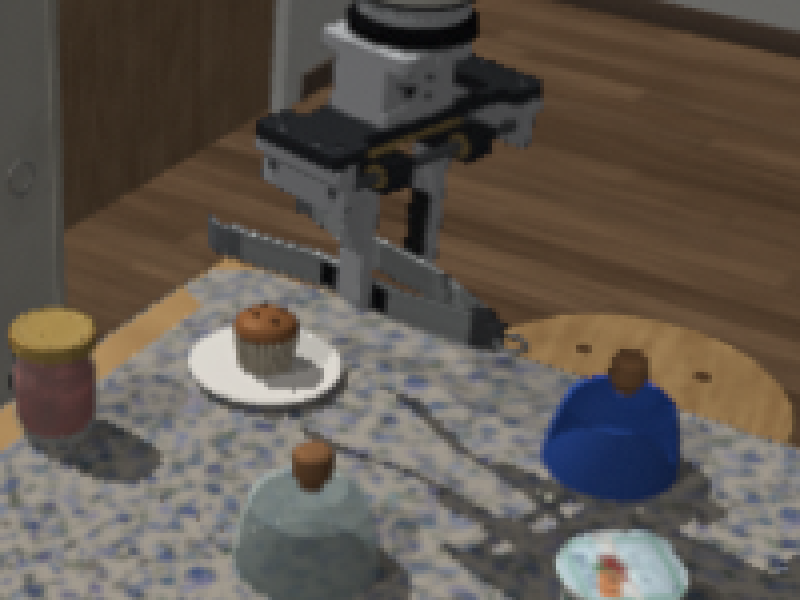

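View pics/i2.png

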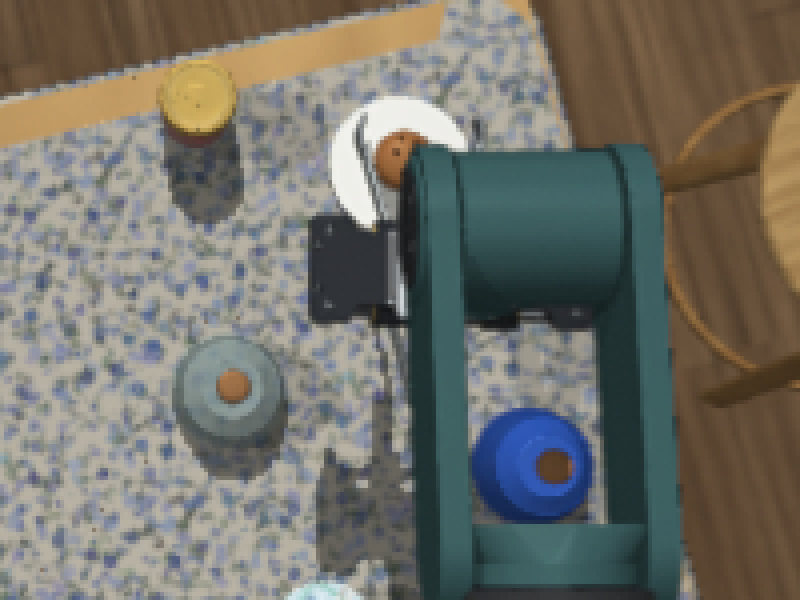

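```bash
python3 - <<'E'
from h import *
T=dict(np.load('top3.npz'));S=dict(np.load('scene3.npz'))
b=np.array([-.0047,0,0])
p=lambda c,u,v,h:on_plane(c,np.array(u,float),np.array(v,float),h)
for x,y in ((360,112),(357,145),(478,120),(479,138)): print((p(T,250+x/4-.5,150+y/4-.5,.144)+b).round(4))
cv2.imwrite('pics/i3.png',cv2.resize(T['img'][170:215,325:380],None,fx=13,fy=13,interpolation=cv2.INTER_NEAREST))
# scene: left jaw tip top, crop (212,218) scale 4,3.75
print('S left tip',p(S,260+212/4,100+218/3.75,.144))
print(proj(T,[.5728,.0749,.132]))
# scene muffin & knob bias: knob top at crop(313,445)
print('S knob',p(S,260+313/4,100+450/3.75,.09),'S muffin widest',p(S,260+267/4,100+338/3.75,.04))
E
```

```text
[0.5899 0.1191 0.144 ]
[0.5666 0.1209 0.144 ]
[0.5864 0.0375 0.144 ]
[0.5737 0.0368 0.144 ]
S left tip [0.5830752  0.11929345 0.144     ]
(np.float64(354.73298864197835), np.float64(186.38791578093182))
S knob [0.39860585 0.20169186 0.09      ] S muffin widest [0.56379341 0.08204518 0.04      ]
```

View pics/i3.png

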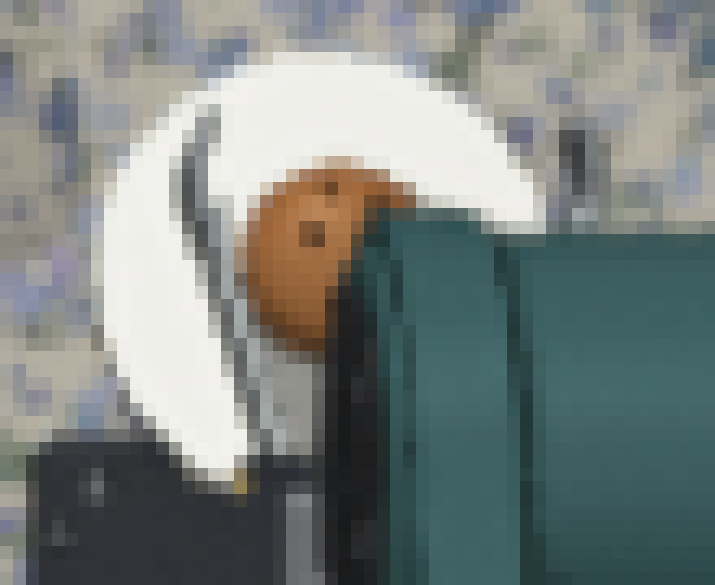

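```bash
python3 -m handwheel '[[[0,0,0,0.2,0,0,134],[0,0,0,0,0.05,1,134],[0,0,0,0,0,1.5,134],[0,0,0,0,0,1.5,134],[0,0,0,0,0,1,134],[0,0,0,0,0,0,134],[0,0,0,0,0,0,134]]]'; python3 - <<'E'
from h import *
T=vision.read_camera('top');S=vision.read_camera('scene')
np.savez('top4.npz',**T);np.savez('scene4.npz',**S)
o=monitor.get_obs();print(o['eef_pos'],o['opening']*94,o['ft_force'],o['tcp_rot'][:,0])
cv2.imwrite('pics/j1.png',cv2.resize(S['img'][140:220,290:390],None,fx=7.5,fy=7.5,interpolation=cv2.INTER_NEAREST))
cv2.imwrite('pics/j2.png',cv2.resize(T['img'][170:215,325:380],None,fx=13,fy=13,interpolation=cv2.INTER_NEAREST))
# project jaw point & muffin axis
for y in (.036,.0,-.036): print(y,[ (np.array(proj(S,[.576,.0743+y,z]))-[290,140])*7.5 for z in (.07,.094)])
print([ (np.array(proj(S,[.575,.074,z]))-[290,140])*7.5 for z in (.01,.055)])
E
```

```text
time: 17.85
eef_pos: [0.4732, 0.0739, 0.2701]
tcp_rot: [[1.0, 0.0, -0.0], [0.0, -1.0, -0.0], [-0.0, 0.0, -1.0]]
ft_force: [0.0, -0.4, -0.6]
opening: 0.479
[0.47351974 0.07382191 0.27099609] 45.06296401567794 [-0.71811322  0.7521393  -0.01764482] [9.99998602e-01 7.47791622e-05 1.67049847e-03]
0.036 [array([198.52631906, 318.0476158 ]), array([200.774339  , 260.43021298])]
0.0 [array([272.45521   , 285.53605648]), array([275.54723364, 228.47186053])]
-0.036 [array([344.00406203, 254.08530839]), array([347.87817657, 197.57928629])]
[array([267.34181813, 423.32538659]), array([272.99580688, 321.37180217])]
```

View pics/j1.png

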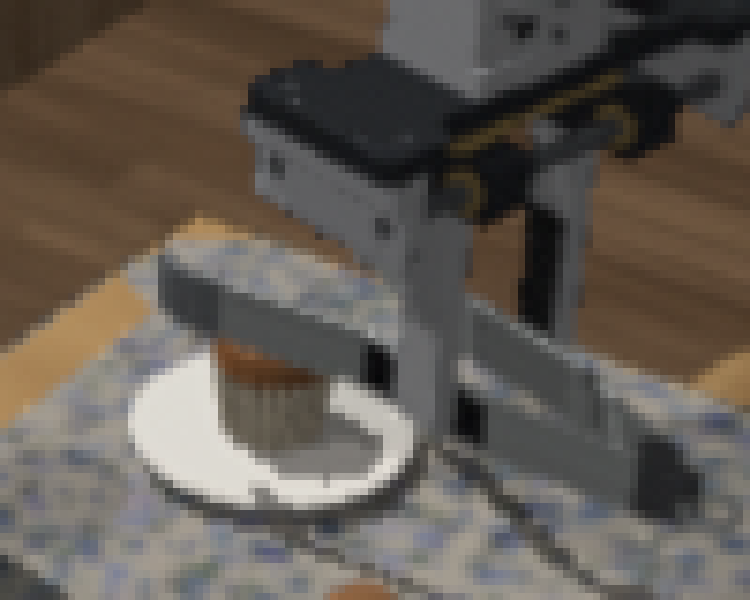

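View pics/j2.png

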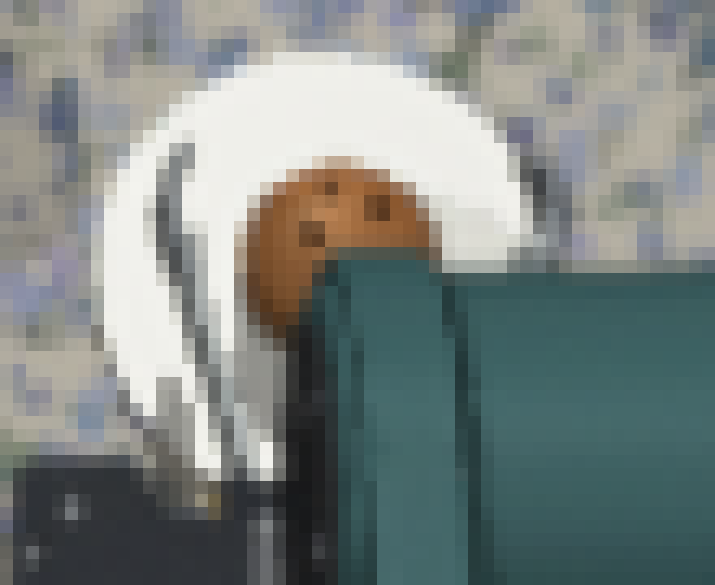

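```bash
python3 - <<'E'
from h import *
T=dict(np.load('top4.npz'))
for x in (.5797,.5797-.018,.5797+.015): print(x,(np.array(proj(T,[x,.074,.094]))-[325,170])*13+6)
E
```

```text
0.5797 [369.8194478 217.8112328]
0.5617 [369.20003702 297.98846468]
0.5947 [370.3399702 151.2127839]
```

```bash
python3 -m handwheel '[[[0,0,0,-0.1,0.1,1,134],[0,0,0,0,0,1.2,134],[0,0,0,0,0,1.2,134],[0,0,0,0,0,0.8,134],[0,0,0,0,0,0.5,134],[0,0,0,0,0,0.3,134],[0,0,0,0,0,0,134],[0,0,0,0,0,0,134]]]'; python3 - <<'E'
from h import *
T=vision.read_camera('top');S=vision.read_camera('scene')
o=monitor.get_obs();print(o['eef_pos'],o['opening']*94,o['ft_force'],o['tcp_rot'][:,0])
cv2.imwrite('pics/k1.png',cv2.resize(S['img'][140:220,290:390],None,fx=7.5,fy=7.5,interpolation=cv2.INTER_NEAREST))
cv2.imwrite('pics/k2.png',cv2.resize(T['img'][170:215,325:380],None,fx=13,fy=13,interpolation=cv2.INTER_NEAREST))
E
```

```text
time: 18.75
eef_pos: [0.4724, 0.0728, 0.2205]
tcp_rot: [[1.0, -0.0, 0.001], [-0.0, -1.0, -0.0], [0.001, 0.0, -1.0]]
ft_force: [0.5, 0.5, -0.1]
opening: 0.474
[0.47242172 0.07278062 0.22074892] 44.74593807031213 [ 0.16165807  0.13151149 -0.8637455 ] [ 9.99999250e-01 -1.66075663e-05  1.22498559e-03]
```

View pics/k1.png

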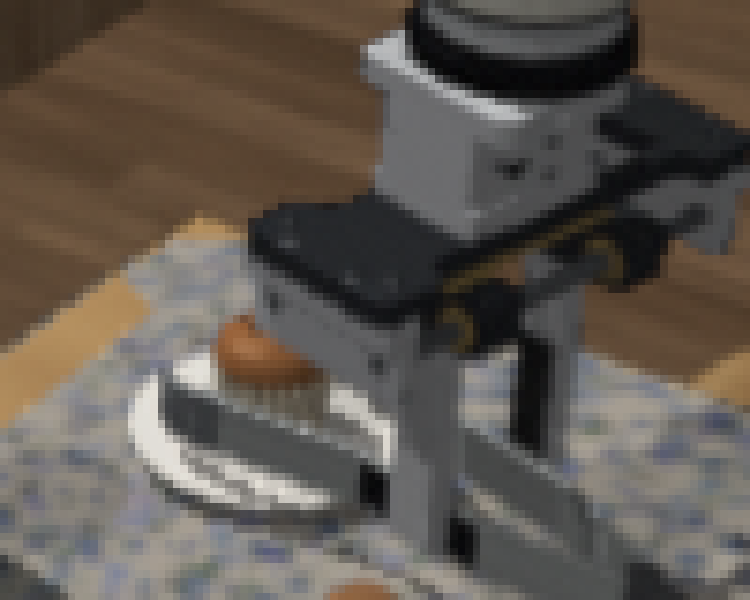

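View pics/k2.png

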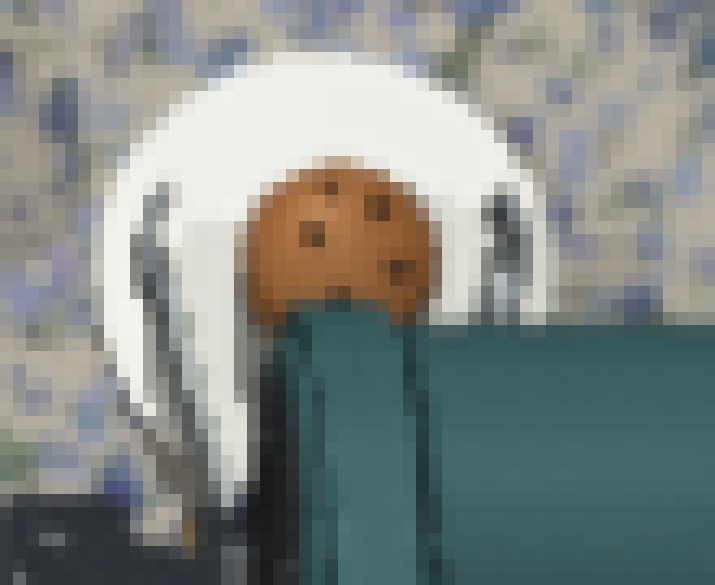

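```bash
python3 -m handwheel '[[[0,0,0,0,0.2,0,134],[0,0,0,0,0,0,140],[0,0,0,0,0,0,146],[0,0,0,0,0,0,152],[0,0,0,0,0,0,158],[0,0,0,0,0,0,164],[0,0,0,0,0,0,170],[0,0,0,0,0,0,180],[0,0,0,0,0,0,200],[0,0,0,0,0,0,200],[0,0,0,0,0,0,200],[0,0,0,0,0,0,200]]]' 30; python3 - <<'E'
from h import *
T=vision.read_camera('top');S=vision.read_camera('scene')
o=monitor.get_obs();print(o['eef_pos'],o['opening']*94,o['ft_force'],o['tcp_rot'][:,0])
cv2.imwrite('pics/l1.png',cv2.resize(S['img'][140:220,290:390],None,fx=7.5,fy=7.5,interpolation=cv2.INTER_NEAREST))
cv2.imwrite('pics/l2.png',cv2.resize(T['img'][170:215,325:380],None,fx=13,fy=13,interpolation=cv2.INTER_NEAREST))
E
```

```text
time: 20.05
eef_pos: [0.4722, 0.0708, 0.2202]
tcp_rot: [[1.0, 0.0, 0.0], [0.0, -1.0, -0.0], [0.0, 0.0, -1.0]]
ft_force: [-0.2, 1.2, 0.2]
opening: 0.345
[0.47217766 0.07077163 0.22020576] 33.09195697576997 [-0.61282568  0.15880733 -0.57669845] [9.99999996e-01 3.97909578e-06 9.08413685e-05]
```

View pics/l1.png

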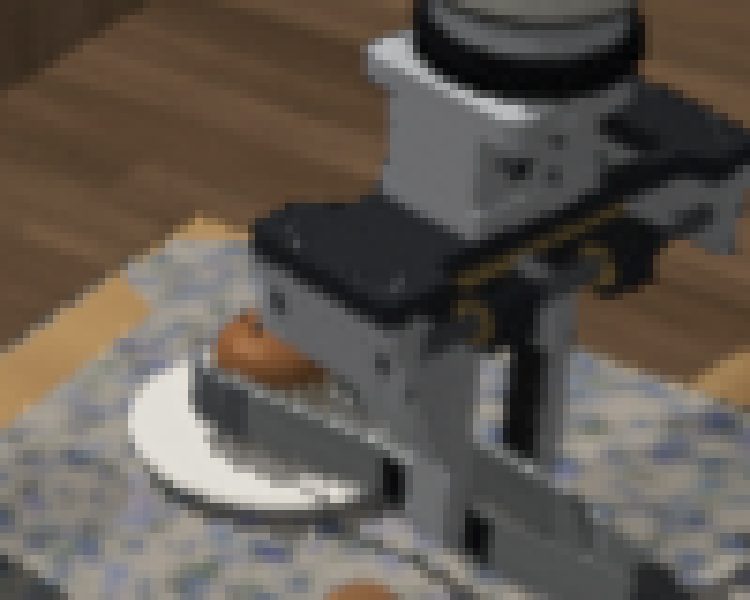

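View pics/l2.png

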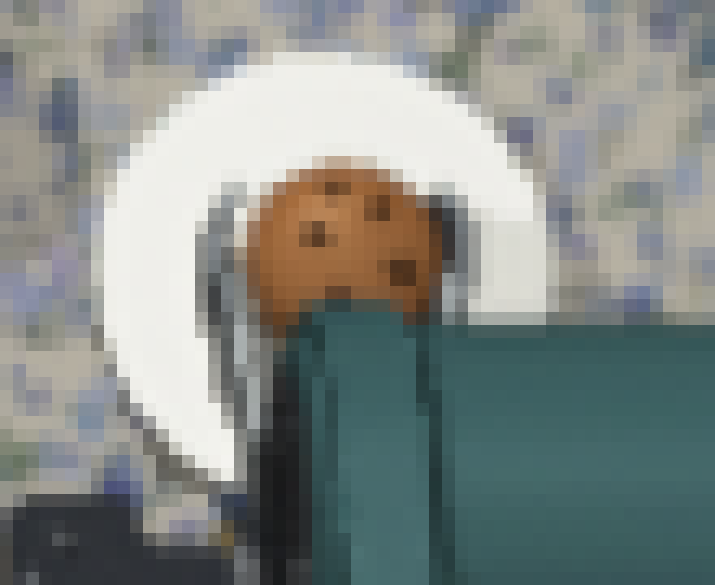

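```bash
python3 -m handwheel '[[[0,0,0,0,0,0,220],[0,0,0,0,0,0,220],[0,0,0,0,0,0,220],[0,0,0,0,0,0,220]]]' 35; python3 -m handwheel '[[[0,0,0,0,0,-0.1,220],[0,0,0,0,0,-0.2,220],[0,0,0,0,0,-0.3,220],[0,0,0,0,0,-0.5,220],[0,0,0,0,0,-0.7,220],[0,0,0,0,0,-0.8,220],[0,0,0,0,0,-0.8,220],[0,0,0,0,0,-0.8,220],[0,0,0,0,0,-0.5,220],[0,0,0,0,0,-0.3,220],[0,0,0,0,0,0,220]]]'; python3 - <<'E'
from h import *
S=vision.read_camera('scene')
o=monitor.get_obs();print(o['eef_pos'],o['opening']*94,o['ft_force'],o['ft_torque'])
cv2.imwrite('pics/m1.png',cv2.resize(S['img'][120:220,280:400],None,fx=6,fy=6,interpolation=cv2.INTER_NEAREST))
E
```

```text
time: 20.55
eef_pos: [0.4722, 0.0707, 0.2202]
tcp_rot: [[1.0, -0.0, 0.0], [-0.0, -1.0, -0.0], [0.0, 0.0, -1.0]]
ft_force: [-0.3, 1.0, -1.0]
opening: 0.347
time: 21.65
eef_pos: [0.4723, 0.0708, 0.2707]
tcp_rot: [[1.0, -0.0, 0.001], [-0.0, -1.0, -0.0], [0.001, 0.0, -1.0]]
ft_force: [0.3, -0.3, -1.8]
opening: 0.343
[0.47213733 0.07075807 0.27026257] 32.4118065841795 [ 0.1326639  -0.44947771 -1.12758823] [ 0.05228461  0.05148493 -0.01184571]
```

View pics/m1.png

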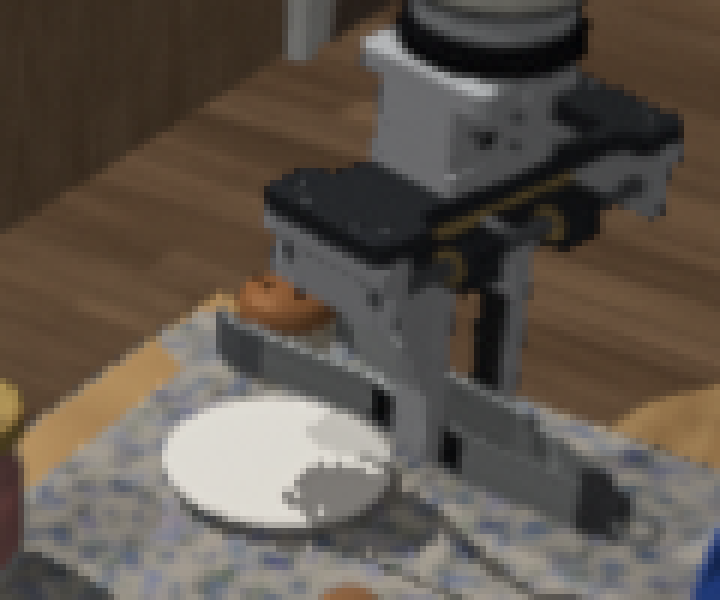

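```bash
python3 -m handwheel '[[[0,0,0,0,0,-0.3,220],[0,0,0,0,0,-0.6,220],[0,0,0,0,0,-0.9,220],[0,0,0,0,0,-1.2,220],[0,0,0,0,0,-1.2,220],[0,0,0,0,0,-1.2,220],[0,0,0,0,0,-1.2,220],[0,0,0,0,0,-1.1,220],[0,0,0,0,0,-0.8,220],[0,0,0,0,0,-0.5,220],[0,0,0,0,0,-0.2,220],[0,0,0,0,0,0,220]]]';python3 -m handwheel '[[[0,0,0,0,0,0,220],[0,0,0,0,0,0,220],[0,0,0,0,0,0,220],[0,0,0,0,0,0,220],[0,0,0,0,0,0,220]]]'; python3 - <<'E'
from h import *
S=vision.read_camera('scene');T=vision.read_camera('top')
o=monitor.get_obs();print(o['eef_pos'],o['opening']*94,o['ft_force'],o['qd'].round(2))
cv2.imwrite('pics/n1.png',cv2.resize(S['img'][80:290,210:430],None,fx=2.85,fy=2.85,interpolation=cv2.INTER_NEAREST))
cv2.imwrite('pics/n2.png',cv2.resize(T['img'][150:300,200:400],None,fx=4,fy=4,interpolation=cv2.INTER_NEAREST))
E
```

```text
time: 22.9
eef_pos: [0.4722, 0.0708, 0.3621]
tcp_rot: [[1.0, -0.0, -0.0], [-0.0, -1.0, -0.0], [-0.0, 0.0, -1.0]]
ft_force: [-0.4, -0.1, -1.0]
opening: 0.345
time: 23.4
eef_pos: [0.4721, 0.0708, 0.362]
tcp_rot: [[1.0, -0.0, -0.0], [-0.0, -1.0, -0.0], [-0.0, 0.0, -1.0]]
ft_force: [-0.8, -0.1, -1.3]
opening: 0.345
[0.47216217 0.07076159 0.36214973] 32.50517582212923 [ 0.43284096 -0.3837414  -1.04407659] [ 0.01 -0.06  0.04  0.05 -0.04 -0.  ]
```

View pics/n1.png

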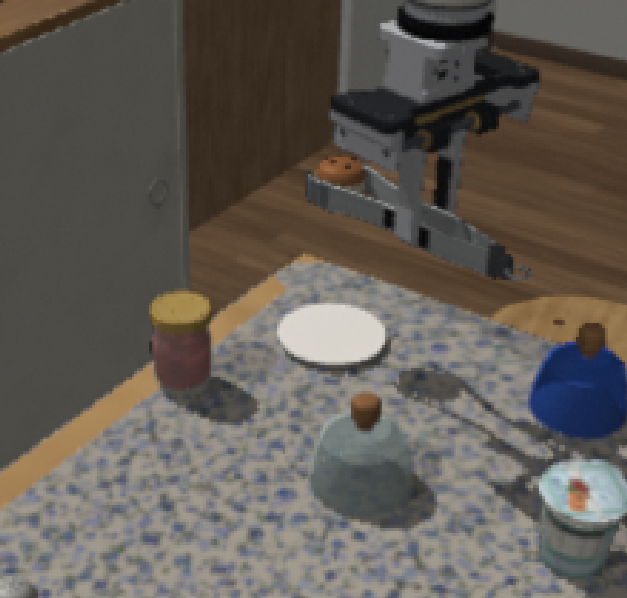

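View pics/n2.png

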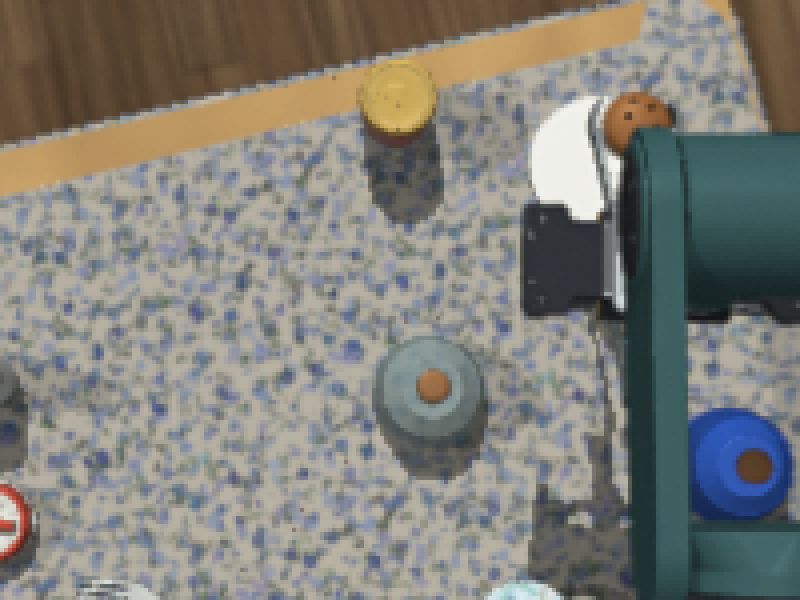

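The muffin is held in the tongs, with its foot at about 0.15 m. The cover stands upright at about (0.40, 0.20), the dish is empty, and the jar hasn't moved. I'm handing it in.

```bash
python3 -c "
from workcell import order
print(order.close_job())"
```

```text
the job is handed in; nothing more can be done
None
```

The job is done and handed in at about 23.5 s of the 53 s allowed; no verdict was reported.

- **Cover:** I lifted the clear dome, not the blue one, by its knob. I set it upright at about (0.40, 0.20), roughly 21 cm from the dish, and let it go. The last pictures show it still standing there.
- **Tongs and muffin:** I gripped the tongs at their grips, turned them square to the robot and lowered the open jaws around the muffin. I closed them and raised the arm by about 14 cm. The fingers were never close enough to touch the muffin.
- **Last checks:** The muffin sat level between the jaws with its foot at about 0.15 m, worked out from the arm's height rather than measured. The gripper opening held steady at 32.5 mm and the arm was still. The dish was empty.
- **Jar and shaker:** The jam jar looked unmoved. The shaker was only partly in view in the last picture, and no move passed near it.

**Disagreements:**
- The two cameras differed by 5–8 mm on positions. I averaged them, then corrected the top camera against where the released cover stood.
- The final opening was about 1.5 mm wider than the 31 mm expected.
- Once the network labelled the tongs as the muffin, and I ignored that.

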